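Find the lid that rocks and press it home

TASK

Four pots in the wooden rack have identical brass push-on lids, and one lid is not fully on: it looks like the others but rocks when its rim is pressed. Press lightly on the rim of one lid after another until you find the one that rocks, then press that lid down until it is level and fully home. Use only the fingertips: do not grip or lift a lid, do not force the lids, and leave the spools and the things round the rack where they are.

Things in the scene. Friction and masses are not known exactly. Their poses are not given: they have to be found in the camera images.
- rack: Wooden rack on the bench, fixed, 205 mm (its x) x 300 mm (its y) x 30 mm thick; origin at the centre of its underside, z up. Six places, in two rows of three: centres at x = -46 and +46 mm, y = -95, 0 and +95 mm. Four hold a pot with a lid, two a thread spool, in any order.
- lid_1: One of four identical flat brass push-on lids, 69 mm across, skirt 18 mm deep, on a 66 mm amber pot in the rack. Origin on its axis, 4 mm below the flat top; z up, tilts with it. The tops lie 65 to 83 mm above the bench; pots differ in height by up to 8 mm, so height does not tell which lid is loose. A sound lid is rigid under the finger.
- lid_2: One of four identical flat brass push-on lids, 69 mm across, skirt 18 mm deep, on a 66 mm amber pot in the rack. Origin on its axis, 4 mm below the flat top; z up, tilts with it. The loose one (any of the four) starts level, 4.5 mm above its seat. 3 to 5 N on its rim, 24 mm from the centre, tips it 0.10 to 0.17 rad; released, it springs back level.
- lid_3: One of four identical flat brass push-on lids, 69 mm across, skirt 18 mm deep, on a 66 mm amber pot in the rack. Origin on its axis, 4 mm below the flat top; z up, tilts with it. Pressed at its middle the loose lid gives way at about 5 to 10 N, slides down 4.5 mm and stays where it is left: 15 to 20 N within 6 mm of the centre seats it fully.
- lid_4: One of four identical flat brass push-on lids, 69 mm across, skirt 18 mm deep, on a 66 mm amber pot in the rack. Origin on its axis, 4 mm below the flat top; z up, tilts with it. Seated, a lid no longer rocks. More than 45 N on a lid is too much.
- spool_1: Bystander: loose wooden spool of white thread, 29 mm in diameter, 40 mm tall, standing in a place of the rack; origin at the centre of its underside.
- spool_2: Bystander: loose wooden spool of red thread, 29 mm in diameter, 40 mm tall, standing in a place of the rack; origin at the centre of its underside.
- sanding_block: Bystander: loose cork-brown sanding block, 42 x 85 x 28 mm, on the bench beside the rack; origin at the centre of its underside.
- rosin_cake: Bystander: loose amber rosin cake on a wooden holder, 34 x 62 x 22 mm, on the bench beside the rack; origin at the centre of its underside.
- thumb_plane: Bystander: loose small brass plane, 22 x 66 x 26 mm, on the bench beside the rack; origin at the centre of its underside.
- tin_1: Bystander: loose round flat tin, 67 mm in diameter, 22 mm tall, on the bench beside the rack; origin at the centre of its underside.

How it is judged:
By the outcome, as a careful person would: the job done as asked, in the order asked, and still so for the second after the job is handed in, with the robot touching nothing.
It also fails if it takes over 58 s, if anything falls off the work surface, if the arm or the gripper's body presses on something with over 40 N, if the wrist force passes 120 N, or if a joint passes its speed limit or range.

ROBOT

A 7-joint arm with a two-finger parallel gripper is mounted at the origin on a cart in front of the work surface, level with it; the furniture and walls round the work are solid. World frame = base frame: x ahead of the robot, y to its left, z up, the work surface at z = 0. Lengths are in m, angles in rad, forces in N, time in s.
With the tool pointing down it reaches from about 0.425 to 0.925 m from the base axis. Payload 6.8 kg.
Tool frame: the origin (TCP) lies midway between the tips of the shut fingers; the grasp point (between the pads) lies 19 mm behind it; z points along the fingers, x is the direction in which the jaws open and shut, and the axes are right-handed (so a half turn about z gives the same grasp; the last joint's range is limited). The gripper opens to 85 mm and grips with 20 to 120 N. Pads are 22 mm wide; open, the fingers measure 114 mm over their backs; the gripper's body (76 mm by 85 mm) begins 54 mm behind the grasp point. The pads swing forward as they close: fully open they stand 13 mm farther back than shut.
Start: joints at [0.998, 0.477, 0.022, 1.555, -0.011, 1.109, -0.083], TCP at [0.303, -0.603, 0.231] pointing down, gripper open.
Joint ranges: [-2.96, 2.96], [-0.34, 2.1], [-1.41, 1.46], [0.24, 2.44], [-1.37, 4.51], [0.17, 1.92], [-2.96, 2.96]. Speed limits (rad/s): [2.39, 2.39, 3.14, 3.14, 3.14, 3.14, 3.14].

INTERFACE

Orientations are given as a rotation vector (axis times angle).
In Python, from bench import r gives the robot as it stands. The module is installed in compiled form; this text tells all that it offers.
- The arm moves only by the shell command python3 -m pendant 'ROWS' [OPENING] [FORCE]. ROWS is text: rows parted by semicolons, each of 4 numbers parted by spaces: the shift along the tool's x, y, z in cm, then the turn about the tool's z in degrees. A call has 1 to 8 rows; each row shifts and turns the pose as measured when the row begins, along the tool's axes as they then stand; what a row does not reach is not made up. A row lasts 1/12 s, in which the tool goes at most 41.7 mm and 7.16 degrees, less where a joint would pass 70% of its speed; a pose out of reach is approached as far as the arm can. A call with a gripper value outside its range is refused whole. OPENING is the closure in counts, from 0 (fully open) to 255 (shut), set as the call begins (- or left out, the last holds). The fingers move at their own pace and stop on an object; FORCE is the grip in N (left out, the last holds). Time passes only in rows, so rows that do not move let the fingers close. It gives the time, the measured TCP pose, the force and the opening at its end, in the units of the state.
- r.get_obs(): the state, without advancing time (a new reading comes with each control period).
- r.grab_frame(name): name is "scene" or "top" or "wrist"; returns a dict with "color" (400x640x3 uint8, red, green, blue), "fx", "fy", "cx", "cy" (pixels), "R" (3x3) and "t" (3): a world point X has camera coordinates R X + t; the wrist camera has in their place "hand_eye" (4x4, takes a point from camera to tool coordinates, whose origin is the TCP and whose axes are the tool frame's). Camera axes: x right, y down, z forward; pixel columns grow to the right and rows downward; lengths in m; the calibration is good to about 2 mm. A picture is of the moment at which its call begins: read the wrist's pose just before it. There is no depth.
- r.hand_in(): hands the job in, once; it reports no verdict.
The state is a dict: "clock": time; "joints": joint angles; "qvel": joint speeds; "tau": joint torques, N m; "tcp_pos": TCP position; "orientation": TCP orientation; "contact_force": force on the tool from outside, world axes, zero at the start; "moment": the same for the moment, N m; "grip_width": finger opening in m.
Only numpy, scipy, OpenCV 4.12 (cv2) and the standard library are available. Lean on these libraries where they do the work, as an engineer would, in place of code of your own. Each camera call takes 0.05 s, during which the arm holds its last target.

## Working session

There is one attempt and no reset: what is moved stays moved. The work goes in short steps, Python scripts to look and compute and a shell command to move; the robot and the scene stay as the last step left them, time stands still between calls to the robot, and variables do not carry over. Pictures are saved under pics/ and viewed, and the job is handed in when it is done.

```bash
mkdir -p pics && ls
python3 - <<'E'
from bench import r
import cv2, numpy as np
o=r.get_obs()
for k,v in o.items(): print(k,np.round(v,4))
for n in ["scene","top","wrist"]:
    f=r.grab_frame(n)
    cv2.imwrite(f"pics/{n}_0.png",f["color"][:,:,::-1])
    print(n,{k:np.round(v,4).tolist() for k,v in f.items() if k!="color"})
E
```

```text
pics
clock 0.0
joints [ 0.9979  0.4778  0.0223  1.5565 -0.0115  1.1093 -0.0831]
qvel [ 0.0003 -0.0013  0.0013 -0.0006  0.0001  0.0009 -0.0003]
tau [ 4.00000e-04 -5.96451e+01  1.60840e+00 -2.81199e+01  1.25000e-02
  9.20000e-03  0.00000e+00]
tcp_pos [ 0.3023 -0.6029  0.2303]
orientation [-2.6727e+00  1.6496e+00  2.6000e-03]
contact_force [-0.5997  0.0977 -0.2433]
moment [0.0047 0.0511 0.0023]
grip_width 0.0855
scene {'fx': 451.3715, 'fy': 451.3715, 'cx': 324.5323, 'cy': 195.454, 'R': [[-0.8652, -0.5014, -0.0028], [-0.2081, 0.3642, -0.9078], [0.4561, -0.7849, -0.4194]], 't': [0.5484, 0.1219, 1.0012]}
top {'fx': 376.5438, 'fy': 376.5438, 'cx': 323.6442, 'cy': 197.8494, 'R': [[-0.0176, -0.9995, -0.025], [-0.9959, 0.0198, -0.0888], [0.0893, 0.0234, -0.9957]], 't': [0.1733, 0.5464, 1.021]}
wrist {'fx': 332.6245, 'fy': 332.6245, 'cx': 316.1222, 'cy': 199.5746, 'hand_eye': [[1.0, 0.0002, -0.0001, -0.0001], [-0.0002, 0.9478, 0.3189, -0.0829], [0.0002, -0.3189, 0.9478, -0.1421], [0.0, 0.0, 0.0, 1.0]]}
```

View pics/top_0.png

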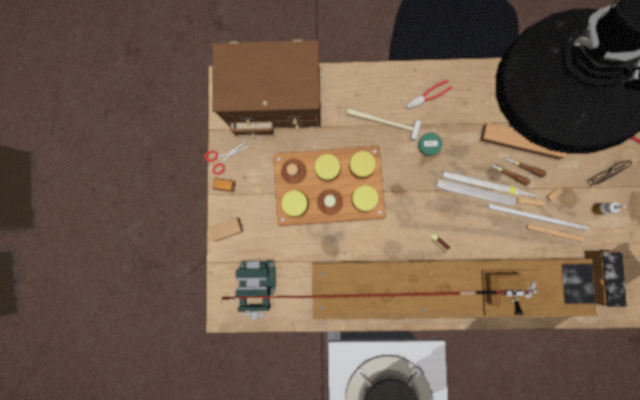

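View pics/scene_0.png

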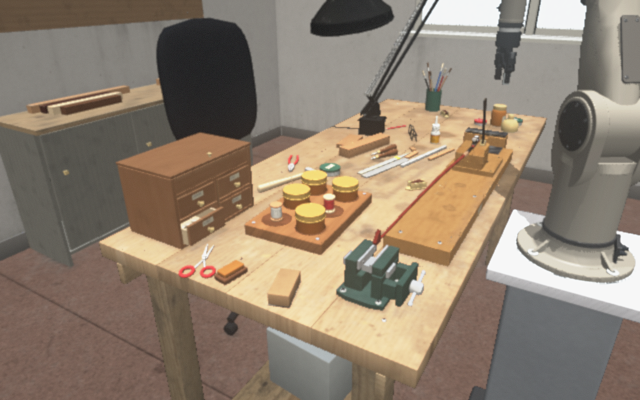

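View pics/wrist_0.png

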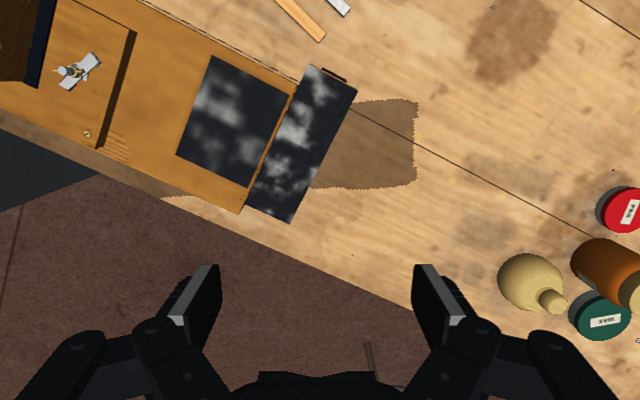

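Run:
```python
import cv2
a=cv2.imread("pics/top_0.png")[135:235,260:400]; cv2.imwrite("pics/top_c.png",cv2.resize(a,None,fx=5.5,fy=5.5,interpolation=cv2.INTER_CUBIC))
a=cv2.imread("pics/scene_0.png")[155:255,240:380]; cv2.imwrite("pics/scene_c.png",cv2.resize(a,None,fx=5.5,fy=5.5,interpolation=cv2.INTER_CUBIC))
```

```text
(no output)
```

View pics/top_c.png

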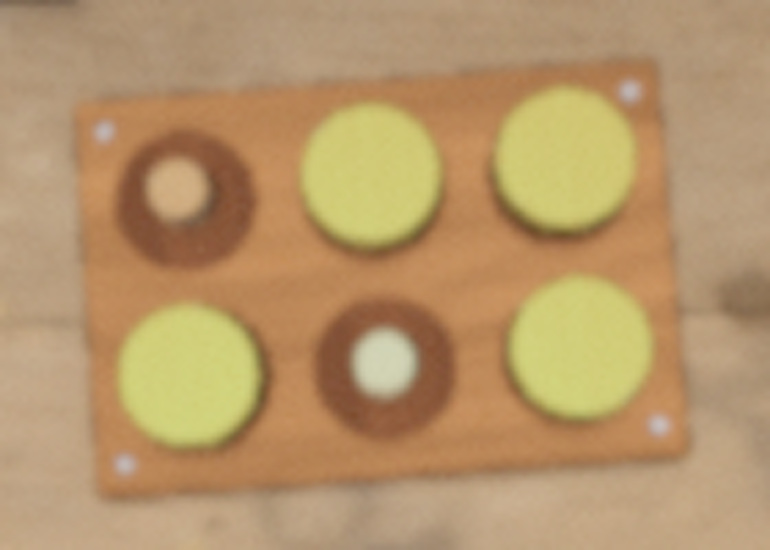

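View pics/scene_c.png

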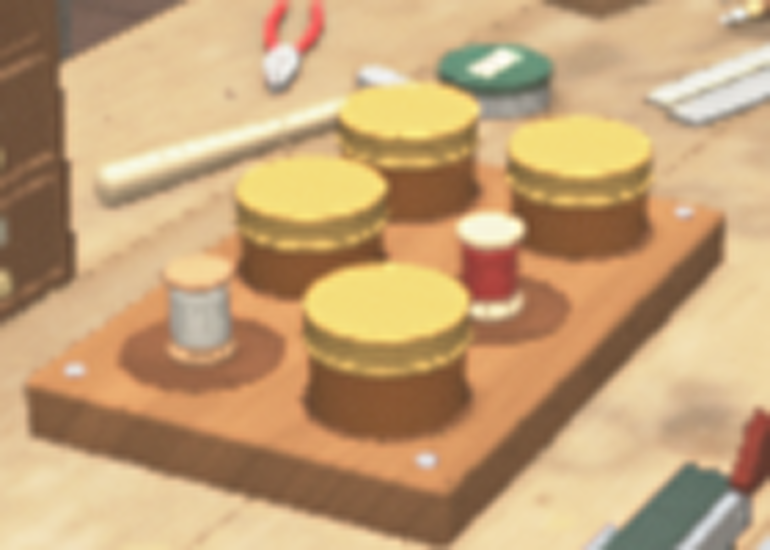

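```bash
cat > h.py <<'E'
import numpy as np, cv2
from scipy.spatial.transform import Rotation as Ro
def P(f): 
    K=np.array([[f["fx"],0,f["cx"]],[0,f["fy"],f["cy"]],[0,0,1]]); return K@np.hstack([np.array(f["R"]),np.array(f["t"]).reshape(3,1)])
def ray(f,uv):
    d=np.array([(uv[0]-f["cx"])/f["fx"],(uv[1]-f["cy"])/f["fy"],1]); R=np.array(f["R"]);c=-R.T@np.array(f["t"]);d=R.T@d
    return c,d
def atz(f,uv,z):
    c,d=ray(f,uv); return c+d*(z-c[2])/d[2]
def tri(f1,u1,f2,u2):
    X=cv2.triangulatePoints(P(f1),P(f2),np.array(u1,float).reshape(2,1),np.array(u2,float).reshape(2,1)); return (X[:3]/X[3]).ravel()
def wristcam(o,f):
    T=np.eye(4);T[:3,:3]=Ro.from_rotvec(o["orientation"]).as_matrix();T[:3,3]=o["tcp_pos"]
    C=np.linalg.inv(T@np.array(f["hand_eye"])); g=dict(f);g["R"]=C[:3,:3];g["t"]=C[:3,3];return g
E
cat > m1.py <<'E'
from h import *; from bench import r
ft=r.grab_frame("top");fs=r.grab_frame("scene")
c=lambda p,o:((p[0]+.5)/5.5-.5+o[0],(p[1]+.5)/5.5-.5+o[1])
T=dict(A=(371,175),B=(565,158),C=(190,375),D=(580,347)); S=dict(A=(312,190),B=(409,112),C=(387,303),D=(580,148))
for k in T:
    ut=c(T[k],(260,135));us=c(S[k],(240,155)); X=tri(ft,ut,fs,us); print(k,X.round(4),atz(ft,ut,.074).round(4), atz(fs,us,.074).round(4))
scr=[atz(ft,c(p,(260,135)),.03) for p in [(104,131),(629,92),(124,464),(660,425)]]
print(np.round(scr,4),np.mean(scr,0)); v=scr[0]-scr[1]; print(np.degrees(np.arctan2(v[1],v[0])))
v2=scr[2]-scr[3]; print(np.degrees(np.arctan2(v2[1],v2[0])))
E
python3 m1.py
```

```text
A [0.6296 0.1508 0.0681] [0.6296 0.1513 0.074 ] [0.6213 0.1617 0.074 ]
B [0.635  0.0562 0.0722] [0.6358 0.057  0.074 ] [0.6317 0.0599 0.074 ]
C [0.5332 0.2403 0.0728] [0.5338 0.2405 0.074 ] [0.5315 0.2421 0.074 ]
D [0.5428 0.0514 0.0706] [0.5436 0.0522 0.074 ] [0.5384 0.0583 0.074 ]
[[0.6629 0.2877 0.03  ]
 [0.677  0.02   0.03  ]
 [0.493  0.2788 0.03  ]
 [0.5075 0.0096 0.03  ]] [0.58508947 0.1490211  0.03      ]
93.00371854674523
93.0892383622442
```

```bash
cat > m2.py <<'E'
from h import *; from bench import r
ft=r.grab_frame("top");fs=r.grab_frame("scene")
print("shade",tri(ft,(575,85),fs,(352,12)))
print("chest topnear R",tri(ft,(318,112),fs,(188,186)), tri(ft,(319,41),fs,(252,145)))
print("chest base", atz(ft,(319,127),0.02))
print("jar",atz(fs,(434,100),0.05))
print("black tool", tri(ft,(608,280),fs,(484,135)))
o=r.get_obs(); M=Ro.from_rotvec(o["orientation"]).as_matrix(); print(M.round(3)); print(np.linalg.inv(M)@(np.array([.585,.15,.25])-o["tcp_pos"])*100)
E
python3 m2.py
```

```text
shade [ 0.68817217 -0.25926626  0.46496836]
chest topnear R [0.85630297 0.22842802 0.04662465] [0.86079625 0.12021106 0.16193081]
chest base [0.75296755 0.17280431 0.02      ]
jar [ 0.65666067 -1.06176811  0.05      ]
black tool [ 0.32108188 -0.56784031  0.06428483]
[[ 0.448 -0.894 -0.   ]
 [-0.894 -0.448  0.   ]
 [-0.     0.    -1.   ]]
[-54.67802893 -59.01656789  -1.86898895]
```

```bash
python3 -m pendant '-2.8 -2.9 0 -7; -2.4 -3.2 0 -7; -2 -3.4 0 -7; -1.6 -3.6 0 -7; -1.1 -3.8 0 -7; -0.6 -3.9 0 -7; -0.1 -4 0 -7; 0.3 -4 0 -7' 255 20
```

```text
clock: 1.02
tcp_pos: [0.4018, -0.3006, 0.2288]
orientation: [3.128, -0.181, -0.004]
contact_force: [0.3, 0.1, 0.3]
grip_width: 0.0004
```

```bash
python3 -m pendant '0.5 -4 0 -6.6; 0.9 -3.9 0 0; 0.9 -3.9 0 0; 0.9 -3.9 0 0; 0.9 -3.9 0 0; 0.9 -3.9 0 0; 2 -3.6 0 0; 2 -3.6 0 0'; python3 -m pendant '2 -3.6 0 0; 2 -3.6 0 0; 2 -3.6 0 0; 0 0 0 0; 0 0 0 0'
python3 - <<'E'
from bench import r; import cv2,json
o=r.get_obs();f=r.grab_frame("wrist");cv2.imwrite("pics/w1.png",f["color"][:,:,::-1]);import pickle;pickle.dump((o,f),open("w1.pkl","wb"));print(o["tcp_pos"],o["orientation"],o["contact_force"])
E
```

```text
clock: 1.68
tcp_pos: [0.4924, 0.0181, 0.2285]
orientation: [3.128, 0.019, 0.005]
contact_force: [0.4, -0.6, -0.0]
grip_width: 0.0001
clock: 2.1
tcp_pos: [0.5532, 0.1398, 0.2284]
orientation: [3.134, 0.035, 0.011]
contact_force: [-0.3, -0.6, -0.2]
grip_width: -0.0002
[0.55319414 0.1397506  0.22836356] [3.13367877 0.03483619 0.01129949] [-0.25932668 -0.61487418 -0.16473231]
```

View pics/w1.png

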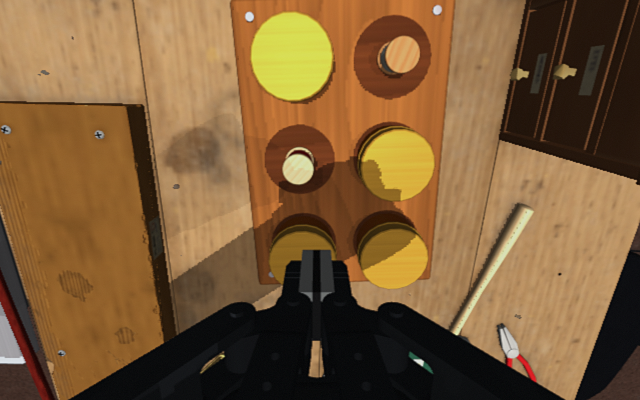

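```bash
cat > m3.py <<'E'
from h import *; from bench import r; import pickle
o,f=pickle.load(open("w1.pkl","rb")); w=wristcam(o,f)
ft=r.grab_frame("top");fs=r.grab_frame("scene")
c=lambda p,o:((p[0]+.5)/5.5-.5+o[0],(p[1]+.5)/5.5-.5+o[1])
T=dict(A=(371,175),B=(565,158),C=(190,375)); S=dict(A=(312,190),B=(409,112),C=(387,303))
W=dict(A=(397,163.5),B=(393.5,254),C=(292,56))
for k in T: print(k,tri(ft,c(T[k],(260,135)),w,W[k]).round(4),tri(fs,c(S[k],(240,155)),w,W[k]).round(4),atz(w,W[k],.072).round(4))
E
python3 m3.py
```

```text
A [0.6343 0.1517 0.0487] [0.627  0.1556 0.0705] [0.6287 0.1571 0.072 ]
B [0.6392 0.0555 0.0554] [0.631  0.0644 0.0756] [0.6346 0.0644 0.072 ]
C [0.5334 0.2429 0.073 ] [0.5313 0.2443 0.0749] [0.5328 0.2454 0.072 ]
```

```bash
python3 -m pendant '0.2 -3.4 1 0; 0.2 -3.4 1 0; 0.1 -3.4 1 0; 0 0 3.3 0; 0 0 3.3 0; 0 0 2.5 0; 0 0 0 0;0 0 0 0'
python3 - <<'E'
from bench import r; import cv2,json
o=r.get_obs();f=r.grab_frame("wrist");cv2.imwrite("pics/w2.png",f["color"][:,:,::-1]);import pickle;pickle.dump((o,f),open("w2.pkl","wb"));print(o["tcp_pos"],o["orientation"],o["contact_force"])
E
```

```text
clock: 2.92
tcp_pos: [0.5616, 0.2246, 0.1059]
orientation: [3.125, -0.007, 0.024]
contact_force: [0.7, 0.8, 0.0]
grip_width: -0.0001
[0.56160649 0.22463746 0.10590327] [ 3.12504795 -0.00730112  0.02389494] [0.65058052 0.80762981 0.02747266]
```

View pics/w2.png

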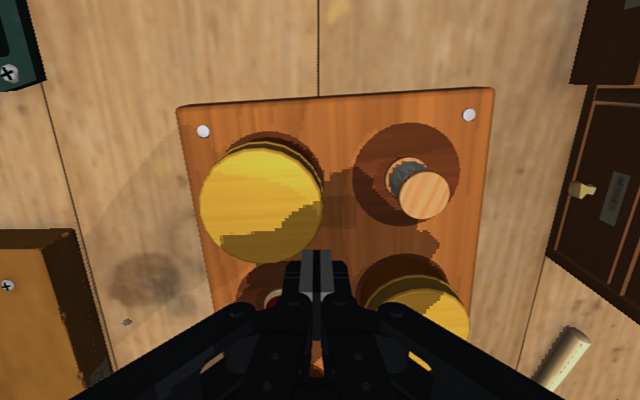

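```bash
cat > m4.py <<'E'
from h import *; from bench import r; import pickle
w1=wristcam(*pickle.load(open("w1.pkl","rb")));o,f=pickle.load(open("w2.pkl","rb")); w2=wristcam(o,f)
print(tri(w1,(292,56),w2,(261.5,205)), atz(w2,(261.5,205),.072))
print("A",tri(w1,(397,163.5),w2,(413,344)))
print(Ro.from_rotvec(o["orientation"]).as_matrix().round(3))
E
python3 m4.py
```

```text
[0.53277725 0.24532509 0.07369808] [0.53237355 0.24472008 0.072     ]
A [0.62262896 0.16040542 0.08766535]
[[ 1.    -0.005  0.015]
 [-0.005 -1.    -0.016]
 [ 0.015  0.016 -1.   ]]
```

```bash
python3 -m pendant '-0.3 -1.1 0.8 0; -0.2 -0.8 0.8 0; 0 0 0.6 0; 0 0 0 0'
```

```text
clock: 3.3
tcp_pos: [0.5602, 0.2436, 0.0874]
orientation: [3.127, -0.016, 0.036]
contact_force: [-0.0, -1.1, -0.0]
grip_width: -0.0001
```

```bash
python3 -m pendant '-0.2 0 0.5 0; -0.1 0 0.3 0; 0 0 0.2 0'; python3 -m pendant '0 0 0.15 0'; python3 -m pendant '0 0 0.15 0'
```

```text
clock: 3.55
tcp_pos: [0.5578, 0.2448, 0.0779]
orientation: [3.128, -0.014, 0.04]
contact_force: [0.6, 0.7, 0.6]
grip_width: -0.0004
clock: 3.63
tcp_pos: [0.5579, 0.2447, 0.0762]
orientation: [3.128, -0.014, 0.04]
contact_force: [0.6, -0.2, 0.3]
grip_width: 0.0002
clock: 3.72
tcp_pos: [0.5581, 0.2447, 0.0747]
orientation: [3.128, -0.014, 0.041]
contact_force: [-0.1, -0.7, 1.4]
grip_width: -0.0003
```

```bash
python3 -m pendant '0 0 0.1 0'; python3 -m pendant '0 0 0.1 0';python3 -m pendant '0 0 0.1 0'
```

```text
clock: 3.8
tcp_pos: [0.5582, 0.2447, 0.0738]
orientation: [3.128, -0.014, 0.041]
contact_force: [-1.5, -0.0, 5.4]
grip_width: -0.0002
clock: 3.88
tcp_pos: [0.5583, 0.2448, 0.0735]
orientation: [3.128, -0.015, 0.041]
contact_force: [-4.3, -2.9, 12.2]
grip_width: -0.0
clock: 3.97
tcp_pos: [0.5583, 0.2448, 0.0734]
orientation: [3.128, -0.015, 0.041]
contact_force: [-3.5, -1.4, 11.7]
grip_width: 0.0001
```

```bash
python3 -m pendant '0 0 -1.2 0; 0 0 -1.5 0; 1.2 2.5 0 0; 1.2 2.5 0 0; 1.2 2.5 0 0; 1 2 0 0; 0 0 0 0'
python3 - <<'E'
from bench import r; import cv2,json
o=r.get_obs();f=r.grab_frame("wrist");cv2.imwrite("pics/w3.png",f["color"][:,:,::-1]);import pickle;pickle.dump((o,f),open("w3.pkl","wb"));print(o["tcp_pos"],o["orientation"],o["contact_force"])
E
```

```text
clock: 4.55
tcp_pos: [0.605, 0.1492, 0.1087]
orientation: [3.13, -0.006, 0.047]
contact_force: [0.8, -0.1, -0.4]
grip_width: 0.0002
[0.60499061 0.149188   0.10865565] [ 3.1297484  -0.00557871  0.04701679] [ 0.77622174 -0.06717572 -0.35453468]
```

View pics/w3.png

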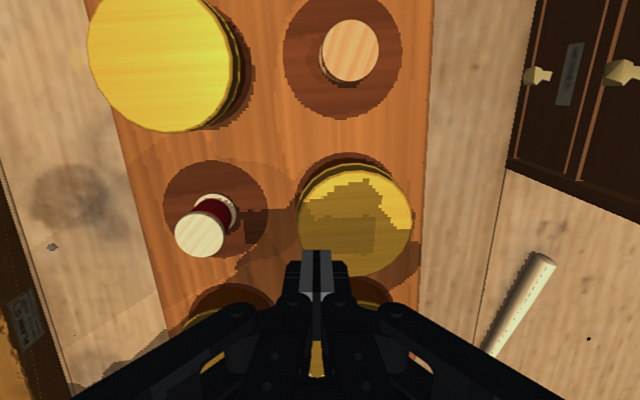

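Run:
```python
from h import *; import pickle
w=wristcam(*pickle.load(open("w3.pkl","rb")))
for z in(.065,.07,.075): print(atz(w,(355,223),z).round(4), "left",atz(w,(298,224),z).round(4),"C",atz(w,(160,60),z).round(4))
```

```text
[0.6306 0.1535 0.065 ] left [0.5961 0.1534 0.065 ] C [0.5282 0.2449 0.065 ]
[0.6298 0.1557 0.07  ] left [0.5962 0.1556 0.07  ] C [0.5302 0.2446 0.07  ]
[0.629  0.1579 0.075 ] left [0.5964 0.1578 0.075 ] C [0.5321 0.2443 0.075 ]
```

```bash
python3 -m pendant '0 -0.3 1 0; 0 -0.2 1 0; 0 0 0.8 0; 0 0 0.3 0; 0 0 0 0'
```

```text
clock: 5.02
tcp_pos: [0.6029, 0.1615, 0.0749]
orientation: [3.134, 0.005, 0.045]
contact_force: [0.2, 0.8, 0.5]
grip_width: -0.0002
```

```bash
python3 -m pendant '0.3 0.7 0 0; 0 0 0 0'; python3 -m pendant '0 0 0.2 0'; python3 -m pendant '0 0 0.15 0';  python3 -m pendant '0 0 0.1 0'
```

```text
clock: 5.18
tcp_pos: [0.6048, 0.1557, 0.074]
orientation: [3.134, 0.01, 0.042]
contact_force: [0.7, -1.0, 0.1]
grip_width: -0.0002
clock: 5.27
tcp_pos: [0.6051, 0.1561, 0.0724]
orientation: [3.135, 0.01, 0.043]
contact_force: [-1.0, 2.5, 6.2]
grip_width: 0.0002
clock: 5.35
tcp_pos: [0.6052, 0.1563, 0.0719]
orientation: [3.135, 0.01, 0.043]
contact_force: [-6.7, -2.8, 17.5]
grip_width: -0.0001
clock: 5.43
tcp_pos: [0.6051, 0.1563, 0.0721]
orientation: [3.134, 0.01, 0.043]
contact_force: [-4.4, -2.0, 8.3]
grip_width: -0.0001
```

```bash
python3 -m pendant '0 0 -1.0 0; 0 0 -1.5 0; 0.2 2.5 0 0; 0.2 2.5 0 0; 0.2 2.5 0 0; 0.2 2 0 0; 0 0 0 0; 0 0 0 0'
python3 - <<'E'
from bench import r; import cv2,json
o=r.get_obs();f=r.grab_frame("wrist");cv2.imwrite("pics/w4.png",f["color"][:,:,::-1]);import pickle;pickle.dump((o,f),open("w4.pkl","wb"));print(o["tcp_pos"],o["orientation"],o["contact_force"])
E
```

```text
clock: 6.1
tcp_pos: [0.6161, 0.0605, 0.1058]
orientation: [3.137, 0.014, 0.056]
contact_force: [-0.0, 0.9, 0.1]
grip_width: -0.0001
[0.61613025 0.06052853 0.10576705] [3.13662223 0.01417857 0.05628768] [-8.66665443e-04  9.18102142e-01  1.27617663e-01]
```

View pics/w4.png

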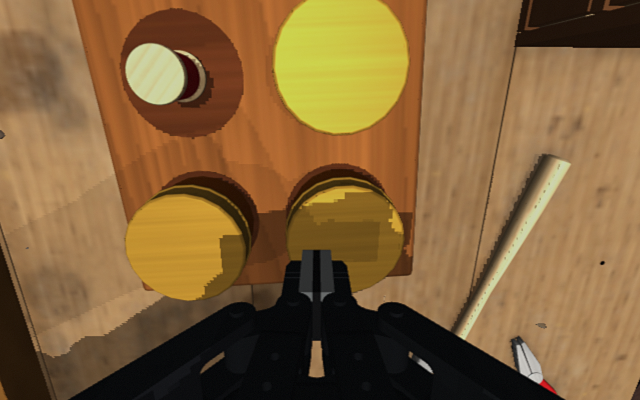

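Run:
```python
from h import *; import pickle
w=wristcam(*pickle.load(open("w4.pkl","rb")))
for z in(.065,.07,.075): print("B",atz(w,(346,239),z).round(4), "left",atz(w,(287,240),z).round(4),"D",atz(w,(185.5,247),z).round(4),"A",atz(w,(341.5,65),z).round(4))
```

```text
B [0.6364 0.0562 0.065 ] left [0.6008 0.0558 0.065 ] D [0.5399 0.0517 0.065 ] A [0.6304 0.1541 0.065 ]
B [0.6357 0.0586 0.07  ] left [0.601  0.0582 0.07  ] D [0.5419 0.0542 0.07  ] A [0.6298 0.1538 0.07  ]
B [0.635 0.061 0.075] left [0.6013 0.0606 0.075 ] D [0.5438 0.0567 0.075 ] A [0.6293 0.1535 0.075 ]
```

```bash
python3 -m pendant '-0.3 0.2 0.8 0; -0.2 0 0.8 0; 0 0 0.6 0; 0 0 0 0; 0 0 0 0'
```

```text
clock: 6.57
tcp_pos: [0.6107, 0.0631, 0.0814]
orientation: [3.138, 0.024, 0.056]
contact_force: [0.1, 0.7, 0.7]
grip_width: 0.0001
```

```bash
python3 -m pendant '0 0.4 0.2 0; 0 0.1 0.1 0; 0 0 0 0'; python3 -m pendant '0 0 0.1 0'; python3 -m pendant '0 0 0.1 0'; python3 -m pendant '0 0 0.1 0'
```

```text
clock: 6.82
tcp_pos: [0.6105, 0.0594, 0.0776]
orientation: [3.139, 0.028, 0.055]
contact_force: [-1.0, 0.0, -0.0]
grip_width: -0.0
clock: 6.9
tcp_pos: [0.6107, 0.0593, 0.0767]
orientation: [3.139, 0.027, 0.055]
contact_force: [0.5, 0.3, 0.0]
grip_width: 0.0001
clock: 6.98
tcp_pos: [0.6108, 0.0593, 0.0759]
orientation: [3.139, 0.027, 0.055]
contact_force: [-3.2, -0.7, 7.8]
grip_width: -0.0003
clock: 7.07
tcp_pos: [0.6108, 0.0593, 0.0757]
orientation: [3.139, 0.027, 0.055]
contact_force: [-4.9, -1.5, 13.4]
grip_width: 0.0001
```

```bash
python3 -m pendant '0 0 -1.0 0; 0 0 -1.2 0; -2.5 0.2 0 0; -1.7 0.3 0 0; 0 0 0 0; 0 0 0 0'
python3 - <<'E'
from bench import r; import cv2,json
o=r.get_obs();f=r.grab_frame("wrist");cv2.imwrite("pics/w5.png",f["color"][:,:,::-1]);import pickle;pickle.dump((o,f),open("w5.pkl","wb"));print(o["tcp_pos"],o["orientation"],o["contact_force"])
E
```

```text
clock: 7.57
tcp_pos: [0.5698, 0.0543, 0.1021]
orientation: [3.14, 0.026, 0.065]
contact_force: [0.3, -0.5, 0.3]
grip_width: -0.0001
[0.56978501 0.05427931 0.10212741] [3.1395606  0.02603774 0.06545454] [ 0.29541249 -0.54591234  0.30706366]
```

View pics/w5.png

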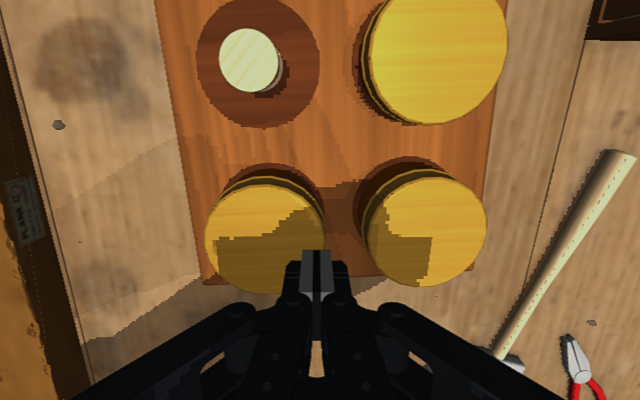

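```bash
python3 - <<'E'
from h import *; import pickle
w=wristcam(*pickle.load(open("w5.pkl","rb"))); w4=wristcam(*pickle.load(open("w4.pkl","rb")))
for z in(.065,.07,.075): print("D",atz(w,(264.5,235),z).round(4), "left",atz(w,(205,236),z).round(4))
print(tri(w,(264.5,235),w4,(185.5,247)))
E
python3 -m pendant '-0.2 0 0.8 0; 0 0.2 0.6 0; 0 0.1 0.4 0; 0 0 0 0'
```

```text
D [0.5418 0.0546 0.065 ] left [0.5074 0.0541 0.065 ]
D [0.5423 0.0569 0.07  ] left [0.5089 0.0564 0.07  ]
D [0.5429 0.0592 0.075 ] left [0.5105 0.0587 0.075 ]
[0.54277298 0.05670914 0.07238134]
clock: 7.95
tcp_pos: [0.5718, 0.0515, 0.0832]
orientation: [3.14, 0.025, 0.07]
contact_force: [-0.7, 0.4, 0.1]
grip_width: -0.0002
```

```bash
python3 -m pendant '-0.4 -0.3 0.3 0; 0 0 0 0'; python3 -m pendant '0 0 0.3 0; 0 0 0.1 0; 0 0 0.1 0'; python3 -m pendant '0 0 0.1 0'
```

```text
clock: 8.12
tcp_pos: [0.5677, 0.0546, 0.0786]
orientation: [-3.141, -0.024, -0.068]
contact_force: [-0.7, 0.6, -0.8]
grip_width: 0.0001
clock: 8.37
tcp_pos: [0.5682, 0.055, 0.0742]
orientation: [3.14, 0.025, 0.068]
contact_force: [-6.2, -2.3, 18.9]
grip_width: -0.0003
clock: 8.45
tcp_pos: [0.5682, 0.055, 0.0743]
orientation: [3.139, 0.025, 0.068]
contact_force: [-4.9, -1.7, 15.0]
grip_width: 0.0003
```

Run:
```python
from bench import r; import cv2,json,numpy as np
o=r.get_obs();f=r.grab_frame("wrist");a=f["color"][:,:,::-1]
cv2.imwrite("pics/w6.png",a);import pickle;pickle.dump((o,f),open("w6.pkl","wb"))
s=r.grab_frame("scene")["color"][155:255,240:380,::-1]
cv2.imwrite("pics/s6.png",cv2.resize(s,None,fx=5.5,fy=5.5,interpolation=cv2.INTER_CUBIC))
print(r.get_obs()["contact_force"])
```

```text
[-5.44733841 -1.65956593 12.46941817]
```

View pics/w6.png

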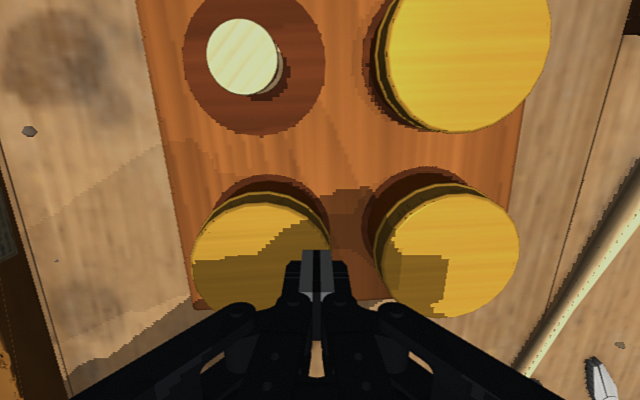

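View pics/s6.png

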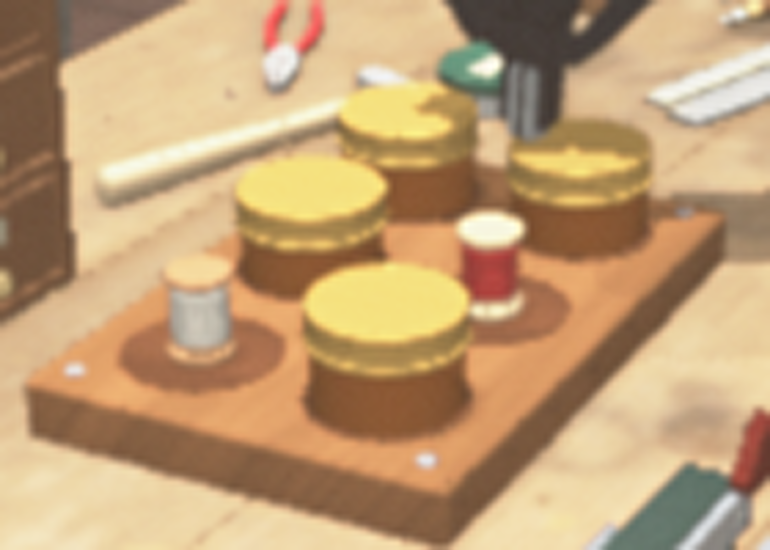

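```bash
for i in 1; do python3 -m pendant '0 0 -0.06 0'; done; python3 -m pendant '0 0 -0.06 0'; python3 -m pendant '0 0 -0.06 0'; python3 -m pendant '0 0 -0.06 0'; python3 -m pendant '0 0 -0.06 0'
```

```text
clock: 8.63
tcp_pos: [0.5682, 0.055, 0.0754]
orientation: [3.139, 0.025, 0.069]
contact_force: [0.0, -0.2, -0.6]
grip_width: -0.0003
clock: 8.72
tcp_pos: [0.5683, 0.0552, 0.0763]
orientation: [3.139, 0.025, 0.07]
contact_force: [0.5, -0.6, -0.9]
grip_width: 0.0001
clock: 8.8
tcp_pos: [0.5683, 0.0552, 0.077]
orientation: [3.139, 0.025, 0.07]
contact_force: [0.1, 0.2, -0.1]
grip_width: 0.0003
clock: 8.88
tcp_pos: [0.5683, 0.0552, 0.0776]
orientation: [3.139, 0.026, 0.07]
contact_force: [-0.1, 0.2, 0.3]
grip_width: 0.0001
clock: 8.97
tcp_pos: [0.5683, 0.0552, 0.0781]
orientation: [3.139, 0.026, 0.07]
contact_force: [0.5, -0.4, 0.3]
grip_width: 0.0002
```

Run:
```python
import cv2
a=cv2.imread("pics/scene_c.png")[90:280,470:680];b=cv2.imread("pics/s6.png")[90:280,470:680]
cv2.imwrite("pics/cmp.png",cv2.resize(cv2.hconcat([a,b]),(800,362)))
```

```text
(no output)
```

View pics/cmp.png

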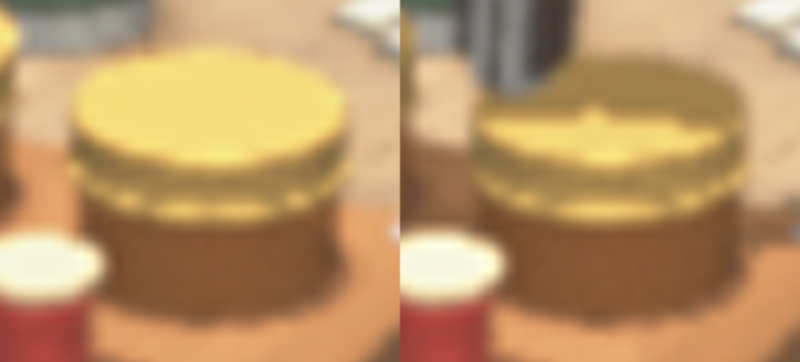

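```bash
python3 -m pendant '0 0 0.2 0; 0 0 0.1 0'; python3 -m pendant '0 0 0.05 0'; python3 -m pendant '0 0 0.05 0; 0 0 0.05 0';  python3 -m pendant '0 0 0.05 0; 0 0 0.05 0; 0 0 0.05 0; 0 0 0.05 0'; python3 -m pendant '0 0 0.05 0; 0 0 0.05 0; 0 0 0.05 0; 0 0 0.05 0'
```

```text
clock: 9.13
tcp_pos: [0.5686, 0.0553, 0.075]
orientation: [3.139, 0.026, 0.07]
contact_force: [-1.0, 0.3, 0.9]
grip_width: 0.0001
clock: 9.22
tcp_pos: [0.5687, 0.0553, 0.0745]
orientation: [3.139, 0.025, 0.071]
contact_force: [-1.8, -0.9, 9.0]
grip_width: 0.0002
clock: 9.38
tcp_pos: [0.5688, 0.0553, 0.0745]
orientation: [3.138, 0.025, 0.07]
contact_force: [-3.6, -0.6, 9.1]
grip_width: 0.0
clock: 9.72
tcp_pos: [0.5687, 0.0553, 0.0746]
orientation: [3.136, 0.025, 0.07]
contact_force: [-3.1, -0.3, 7.1]
grip_width: -0.0001
clock: 10.05
tcp_pos: [0.5687, 0.0553, 0.0746]
orientation: [3.135, 0.025, 0.07]
contact_force: [-1.5, -0.8, 6.9]
grip_width: 0.0005
```

Run:
```python
import cv2,numpy as np
from bench import r
a=cv2.imread("pics/scene_0.png");b=r.grab_frame("scene")["color"][:,:,::-1].copy();cv2.imwrite("pics/s7.png",b)
for n,(x0,x1,y0,y1) in dict(A=(281,312,182,204),B=(300,328,169,192),C=(293,328,202,228),D=(331,360,174,197)).items():
    p=a[y0:y1,x0:x1]; best=cv2.matchTemplate(b[y0-4:y1+4,x0-4:x1+4],p,cv2.TM_CCOEFF_NORMED)
    print(n,cv2.minMaxLoc(best), "absdiff",cv2.absdiff(p,b[y0:y1,x0:x1]).mean().round(2))
def crop(i):return cv2.resize(i[155:255,240:380],None,fx=2.8,fy=5,interpolation=cv2.INTER_CUBIC)
cv2.imwrite("pics/cmp2.png",cv2.hconcat([crop(a),crop(b)]))
```

```text
A (0.2321486622095108, 0.9992870092391968, (8, 8), (4, 4)) absdiff 3.17
B (0.23369555175304413, 0.9198025465011597, (8, 0), (4, 4)) absdiff 9.1
C (0.2342088520526886, 0.9993571639060974, (0, 0), (4, 4)) absdiff 3.05
D (-0.03547712042927742, 0.6639894843101501, (0, 0), (4, 4)) absdiff 24.1
```

View pics/cmp2.png

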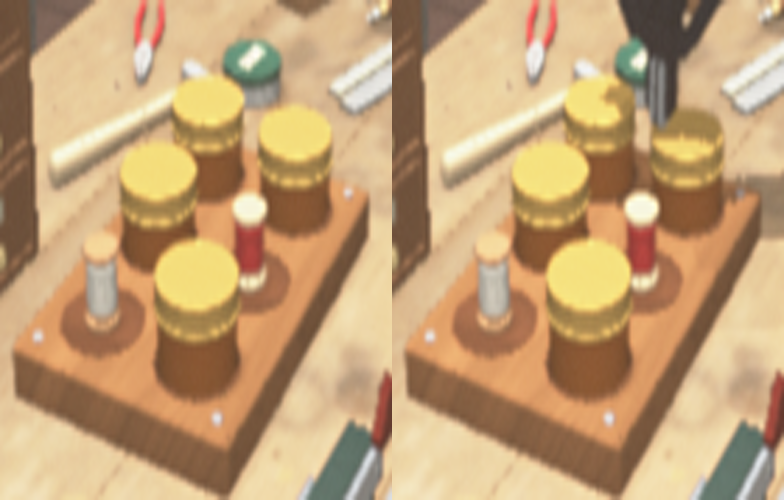

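```bash
python3 -m pendant '0 0 -1 0; 0 0 -1.5 0; 0 0 -1 0'
python3 - <<'E'
from bench import r
from h import *
o=r.get_obs(); print(o["joints"].round(3) if hasattr(o["joints"],'round') else o["joints"]); print(Ro.from_rotvec(o["orientation"]).as_matrix().round(3), o["tcp_pos"])
E
```

```text
clock: 10.35
tcp_pos: [0.5654, 0.0553, 0.109]
orientation: [3.134, 0.026, 0.062]
contact_force: [0.9, 0.3, 0.9]
grip_width: -0.0003
[ 0.209  0.489 -0.54   1.922  0.371  0.789 -0.52 ]
[[ 0.999  0.016  0.04 ]
 [ 0.016 -1.    -0.006]
 [ 0.04   0.007 -0.999]] [0.56536188 0.05530887 0.10904283]
```

```bash
python3 -m pendant '0 0 0 -7; 0 0 0 -7; 0 0 0 -7; 0 0 0 -7; 0 0 0 -7; 0 0 0 -7; 0 0 0 -7; 0 0 0 -7' && python3 -m pendant '0 0 0 -7; 0 0 0 -7; 0 0 0 -7; 0 0 0 -7; 0 0 0 -5; 0 0 0 0'
python3 - <<'E'
from bench import r
from h import *
import pickle
o=r.get_obs(); print(np.round(o["joints"],3)); print(Ro.from_rotvec(o["orientation"]).as_matrix().round(3), o["tcp_pos"])
f=r.grab_frame("wrist");cv2.imwrite("pics/w8.png",f["color"][:,:,::-1]);pickle.dump((o,f),open("w8.pkl","wb"))
E
```

```text
clock: 11.02
tcp_pos: [0.5685, 0.0557, 0.1169]
orientation: [2.718, 1.514, 0.062]
contact_force: [0.5, 0.5, 0.4]
grip_width: 0.0002
clock: 11.52
tcp_pos: [0.5695, 0.0545, 0.1199]
orientation: [2.145, 2.236, 0.047]
contact_force: [1.0, -0.6, 0.5]
grip_width: 0.0002
[ 0.474  0.585 -0.908  1.898  0.62   0.906  0.876]
[[-0.041  0.998  0.052]
 [ 0.999  0.042 -0.008]
 [-0.01   0.052 -0.999]] [0.56946271 0.0544755  0.11991466]
```

View pics/w8.png

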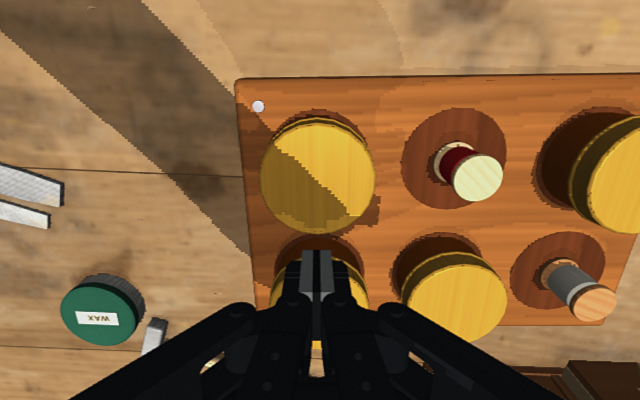

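Run:
```python
from h import *; import pickle
w=wristcam(*pickle.load(open("w8.pkl","rb")))
for z in(.07,.075): print("D",atz(w,(318,176),z).round(4),"A",atz(w,(453,300),z).round(4))
```

```text
D [0.5399 0.0544 0.07  ] A [0.6247 0.1507 0.07  ]
D [0.5384 0.0543 0.075 ] A [0.6208 0.1481 0.075 ]
```

```bash
python3 -m pendant '1.2 -1.4 0 0; 1.2 -1.3 1 0; 0 0 1 0; 0 0 1 0; 0 0 0 0'
```

```text
clock: 11.98
tcp_pos: [0.5448, 0.0765, 0.0885]
orientation: [2.166, 2.211, 0.051]
contact_force: [-0.6, -0.0, -0.2]
grip_width: -0.0002
```

```bash
python3 -m pendant '0.1 -0.1 0.5 0; 0 0 0.3 0; 0 0 0 0'; python3 -m pendant '0 0 0.15 0';  python3 -m pendant '0 0 0.1 0';  python3 -m pendant '0 0 0.1 0'
```

```text
clock: 12.23
tcp_pos: [0.5456, 0.0762, 0.0794]
orientation: [2.171, 2.206, 0.05]
contact_force: [-0.1, -0.3, -0.1]
grip_width: -0.0002
clock: 12.32
tcp_pos: [0.5462, 0.076, 0.078]
orientation: [2.171, 2.205, 0.051]
contact_force: [-0.5, 0.1, 0.5]
grip_width: -0.0002
clock: 12.4
tcp_pos: [0.5465, 0.0757, 0.0769]
orientation: [2.172, 2.204, 0.051]
contact_force: [0.1, 0.1, 0.3]
grip_width: 0.0
clock: 12.48
tcp_pos: [0.5469, 0.0756, 0.076]
orientation: [2.172, 2.203, 0.052]
contact_force: [-0.1, -0.0, -0.2]
grip_width: -0.0002
```

```bash
python3 -m pendant '0.2 -0.1 0.06 0';  python3 -m pendant '0 0 0.05 0';  python3 -m pendant '0 0 0.05 0';  python3 -m pendant '0 0 0.05 0'
```

```text
clock: 12.57
tcp_pos: [0.5462, 0.077, 0.0752]
orientation: [2.173, 2.202, 0.052]
contact_force: [-0.2, 0.7, -0.1]
grip_width: -0.0001
clock: 12.65
tcp_pos: [0.5461, 0.0775, 0.0749]
orientation: [2.173, 2.202, 0.052]
contact_force: [-2.1, 0.7, 3.2]
grip_width: 0.0
clock: 12.73
tcp_pos: [0.5461, 0.0777, 0.0747]
orientation: [2.173, 2.202, 0.052]
contact_force: [-1.8, -1.1, 6.8]
grip_width: -0.0
clock: 12.82
tcp_pos: [0.5461, 0.0777, 0.0746]
orientation: [2.172, 2.202, 0.051]
contact_force: [-2.6, -1.4, 6.1]
grip_width: -0.0
```

```bash
python3 -m pendant '0 0 -1 0; 0 0 -1 0; 0 2.4 0 0; 0 2.4 0 0; 0 2.4 0 0; 0 1.6 0 0; 0 0 0 0; 0 0 0 0'; python3 -c "
from bench import r
import numpy as np
print(np.round(r.get_obs()['joints'],3))"
```

```text
clock: 13.48
tcp_pos: [0.6362, 0.0797, 0.1075]
orientation: [2.169, 2.202, 0.056]
contact_force: [-0.1, 0.9, 0.4]
grip_width: 0.0
[ 0.368  0.684 -0.852  1.749  0.662  0.954  0.835]
```

```bash
python3 -m pendant '0 -0.1 1 0; 0 0 0.8 0; 0 0 0.4 0; 0 0 0 0'; python3 -m pendant '0 0 0.2 0'; python3 -m pendant '0 0 0.1 0';  python3 -m pendant '0 0 0.05 0'
```

```text
clock: 13.82
tcp_pos: [0.6336, 0.0792, 0.0841]
orientation: [2.168, 2.204, 0.054]
contact_force: [0.1, 0.6, 0.4]
grip_width: 0.0001
clock: 13.9
tcp_pos: [0.6329, 0.0793, 0.0817]
orientation: [2.168, 2.205, 0.053]
contact_force: [0.1, -0.4, 0.7]
grip_width: -0.0003
clock: 13.98
tcp_pos: [0.6322, 0.0791, 0.0801]
orientation: [2.168, 2.206, 0.051]
contact_force: [-0.2, 0.2, 0.4]
grip_width: -0.0002
clock: 14.07
tcp_pos: [0.6319, 0.0791, 0.0794]
orientation: [2.168, 2.206, 0.05]
contact_force: [-0.0, -0.4, 0.5]
grip_width: 0.0002
```

```bash
python3 -m pendant '0.1 0.3 0.1 0'; python3 -m pendant '0 0.1 0.1 0';  python3 -m pendant '0 0 0.1 0';  python3 -m pendant '0 0 0.05 0';  python3 -m pendant '0 0 0.05 0'
```

```text
clock: 14.15
tcp_pos: [0.6345, 0.08, 0.0784]
orientation: [2.167, 2.206, 0.049]
contact_force: [0.5, -0.6, -0.1]
grip_width: 0.0
clock: 14.23
tcp_pos: [0.6361, 0.0803, 0.0777]
orientation: [2.167, 2.206, 0.05]
contact_force: [0.8, 0.8, -0.3]
grip_width: -0.0005
clock: 14.32
tcp_pos: [0.6365, 0.0804, 0.0767]
orientation: [2.167, 2.206, 0.051]
contact_force: [0.4, -0.3, 0.7]
grip_width: 0.0
clock: 14.4
tcp_pos: [0.6366, 0.0805, 0.0763]
orientation: [2.167, 2.206, 0.051]
contact_force: [-2.6, -1.3, 5.0]
grip_width: -0.0003
clock: 14.48
tcp_pos: [0.6366, 0.0805, 0.0762]
orientation: [2.167, 2.206, 0.05]
contact_force: [-2.9, -0.8, 5.9]
grip_width: -0.0
```

```bash
python3 -m pendant '0 0 -1 0; 0 0 -0.8 0; 1.9 -0.3 0 0; 1.9 -0.3 0 0; 1.2 0 0 0; 0 0 0 0; 0 0 0 0'; python3 -c "
from bench import r
import numpy as np
print(np.round(r.get_obs()['joints'],3))"
```

```text
clock: 15.07
tcp_pos: [0.6307, 0.1314, 0.0984]
orientation: [2.168, 2.201, 0.055]
contact_force: [0.4, -1.3, 0.5]
grip_width: 0.0001
[ 0.274  0.698 -0.841  1.746  0.678  0.948  0.742]
```

```bash
python3 -m pendant '-0.2 0 0.8 0; -0.2 0 0.6 0; 0 0 0 0'; python3 -m pendant '0 0.1 0.2 0'; python3 -m pendant '0 0 0.1 0';  python3 -m pendant '0 0 0.1 0'
```

```text
clock: 15.32
tcp_pos: [0.6326, 0.1247, 0.0836]
orientation: [2.168, 2.198, 0.055]
contact_force: [0.0, -0.9, -0.3]
grip_width: 0.0001
clock: 15.4
tcp_pos: [0.6337, 0.1235, 0.0811]
orientation: [2.169, 2.197, 0.054]
contact_force: [0.5, 0.4, 0.4]
grip_width: 0.0001
clock: 15.48
tcp_pos: [0.6338, 0.1222, 0.0793]
orientation: [2.171, 2.195, 0.052]
contact_force: [-0.4, -0.7, 0.9]
grip_width: 0.0004
clock: 15.57
tcp_pos: [0.6339, 0.1215, 0.0778]
orientation: [2.172, 2.195, 0.051]
contact_force: [-0.8, -0.7, 0.3]
grip_width: -0.0
```

```bash
python3 -m pendant '0.5 -0.2 0 0; 0 0 0 0'; python3 -m pendant '0 0 0.1 0';python3 -m pendant '0 0 0.1 0'; python3 -m pendant '0 0 0.1 0';  python3 -m pendant '0 0 0.1 0'
```

```text
clock: 15.73
tcp_pos: [0.6317, 0.1261, 0.077]
orientation: [2.174, 2.194, 0.05]
contact_force: [-0.4, 0.0, 0.7]
grip_width: 0.0001
clock: 15.82
tcp_pos: [0.6318, 0.1263, 0.0762]
orientation: [2.174, 2.194, 0.05]
contact_force: [0.9, 0.1, 0.1]
grip_width: 0.0004
clock: 15.9
tcp_pos: [0.6318, 0.1267, 0.0753]
orientation: [2.173, 2.194, 0.051]
contact_force: [-0.3, 0.2, -0.1]
grip_width: 0.0002
clock: 15.98
tcp_pos: [0.6319, 0.1269, 0.0744]
orientation: [2.173, 2.194, 0.051]
contact_force: [0.4, 0.1, -1.0]
grip_width: 0.0
clock: 16.07
tcp_pos: [0.632, 0.127, 0.0734]
orientation: [2.172, 2.195, 0.051]
contact_force: [-0.1, -0.2, 0.8]
grip_width: -0.0002
```

```bash
python3 -m pendant '0 0 0.08 0'; python3 -m pendant '0 0 0.05 0';python3 -m pendant '0 0 0.05 0'; python3 -m pendant '0 0 0.05 0'
```

```text
clock: 16.15
tcp_pos: [0.6321, 0.1271, 0.0726]
orientation: [2.172, 2.195, 0.051]
contact_force: [-0.6, -1.3, 5.3]
grip_width: -0.0004
clock: 16.23
tcp_pos: [0.6322, 0.1271, 0.0725]
orientation: [2.172, 2.194, 0.051]
contact_force: [-1.7, -1.5, 6.3]
grip_width: 0.0002
clock: 16.32
tcp_pos: [0.6321, 0.127, 0.0726]
orientation: [2.172, 2.194, 0.051]
contact_force: [-3.1, -1.4, 5.9]
grip_width: -0.0001
clock: 16.4
tcp_pos: [0.6321, 0.127, 0.0726]
orientation: [2.172, 2.194, 0.05]
contact_force: [-2.5, -0.5, 4.7]
grip_width: 0.0005
```

```bash
python3 -m pendant '0 0 -1 0; 0 0 -1 0; 2.1 -2.3 0 0; 2.1 -2.3 0 0; 2.1 -2.3 0 0; 2 -2.1 0 0; 0 0 0 0; 0 0 0 0'; python3 -c "
from bench import r
import numpy as np
print(np.round(r.get_obs()['joints'],3))"
```

```text
clock: 17.07
tcp_pos: [0.5406, 0.2122, 0.0927]
orientation: [2.175, 2.185, 0.061]
contact_force: [0.5, -0.3, -0.5]
grip_width: -0.0001
[ 0.141  0.621 -0.859  1.903  0.685  0.873  0.503]
```

```bash
python3 -m pendant '0.4 -0.5 0.4 0; 0 0 0.4 0; 0 0 0 0'; python3 -m pendant '0 0 0.2 0'; python3 -m pendant '0 0 0.1 0'
```

```text
clock: 17.32
tcp_pos: [0.5372, 0.2165, 0.0854]
orientation: [2.174, 2.183, 0.065]
contact_force: [-0.2, 0.1, -0.2]
grip_width: -0.0003
clock: 17.4
tcp_pos: [0.538, 0.2161, 0.0834]
orientation: [2.175, 2.182, 0.065]
contact_force: [0.0, -0.2, -0.4]
grip_width: -0.0002
clock: 17.48
tcp_pos: [0.5386, 0.2153, 0.0819]
orientation: [2.177, 2.181, 0.064]
contact_force: [-1.4, 1.3, 0.5]
grip_width: 0.0005
```

```bash
python3 -m pendant '0.3 -0.4 0.1 0; 0 0 0.1 0'; python3 -m pendant '0.1 0 0.1 0'; python3 -m pendant '0 0 0.1 0'; python3 -m pendant '0 0 0.1 0'; python3 -m pendant '0 0 0.1 0'
```

```text
clock: 17.65
tcp_pos: [0.5352, 0.2173, 0.0789]
orientation: [2.18, 2.178, 0.064]
contact_force: [0.1, -0.1, -0.0]
grip_width: -0.0001
clock: 17.73
tcp_pos: [0.5355, 0.2178, 0.0777]
orientation: [2.18, 2.177, 0.063]
contact_force: [-0.1, 0.4, 1.1]
grip_width: -0.0002
clock: 17.82
tcp_pos: [0.5355, 0.218, 0.0766]
orientation: [2.18, 2.177, 0.063]
contact_force: [-0.5, 0.7, 0.8]
grip_width: 0.0004
clock: 17.9
tcp_pos: [0.5355, 0.2179, 0.0755]
orientation: [2.18, 2.177, 0.063]
contact_force: [-0.4, -0.9, 1.9]
grip_width: -0.0003
clock: 17.98
tcp_pos: [0.5355, 0.2178, 0.0744]
orientation: [2.18, 2.177, 0.062]
contact_force: [-1.1, -0.3, 3.6]
grip_width: -0.0
```

```bash
python3 -m pendant '0 0 0.06 0'; python3 -m pendant '0 0 0.05 0'
python3 - <<'E'
from bench import r; import cv2,pickle
o=r.get_obs();f=r.grab_frame("wrist");cv2.imwrite("pics/w9.png",f["color"][:,:,::-1]);pickle.dump((o,f),open("w9.pkl","wb"))
b=r.grab_frame("scene")["color"][:,:,::-1].copy();a=cv2.imread("pics/scene_0.png")
cr=lambda i:cv2.resize(i[195:240,285:335],None,fx=8,fy=8,interpolation=cv2.INTER_CUBIC)
cv2.imwrite("pics/cmp3.png",cv2.hconcat([cr(a),cr(b)]))
E
```

```text
clock: 18.07
tcp_pos: [0.5354, 0.2179, 0.074]
orientation: [2.18, 2.177, 0.062]
contact_force: [-3.1, -1.8, 7.4]
grip_width: 0.0001
clock: 18.15
tcp_pos: [0.5355, 0.2179, 0.0739]
orientation: [2.18, 2.177, 0.061]
contact_force: [-3.0, -1.4, 8.5]
grip_width: 0.0002
```

View pics/cmp3.png

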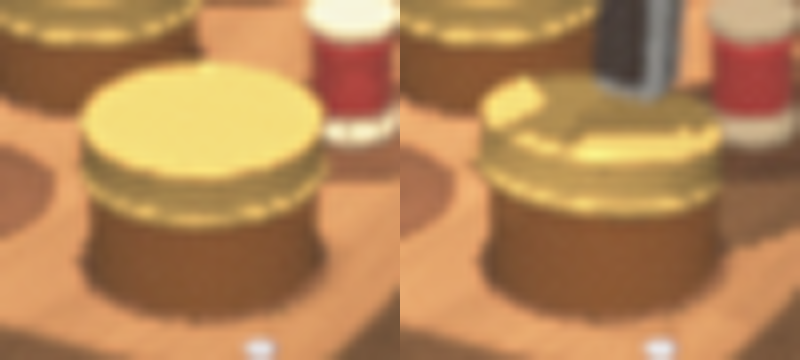

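View pics/w9.png

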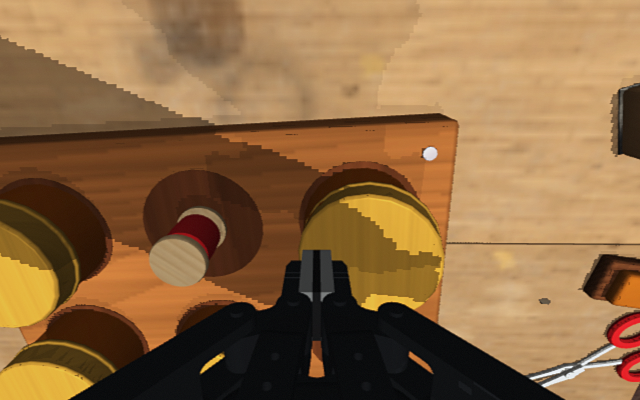

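```bash
python3 -m pendant '0 0 -0.6 0; 0 0 -0.6 0; 0 0 -0.4 0; 1.2 0 0 0; 1.1 0 0 0; 0 0 0 0; 0 0 0 0'
python3 - <<'E'
from bench import r; import cv2,pickle
o=r.get_obs();f=r.grab_frame("wrist");cv2.imwrite("pics/w10.png",f["color"][:,:,::-1]);pickle.dump((o,f),open("w10.pkl","wb"))
b=r.grab_frame("scene")["color"][:,:,::-1].copy();a=cv2.imread("pics/scene_0.png")
cr=lambda i:cv2.resize(i[195:240,285:335],None,fx=8,fy=8,interpolation=cv2.INTER_CUBIC)
cv2.imwrite("pics/cmp4.png",cv2.hconcat([cr(a),cr(b)]))
E
```

```text
clock: 18.83
tcp_pos: [0.535, 0.2445, 0.0918]
orientation: [2.18, 2.176, 0.066]
contact_force: [0.2, -0.4, -0.9]
grip_width: 0.0003
```

View pics/w10.png

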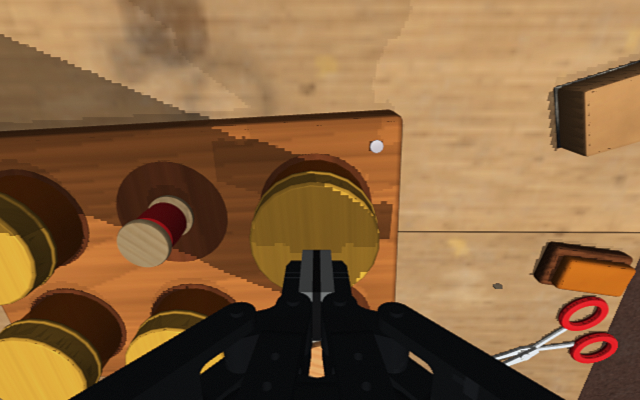

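View pics/cmp4.png

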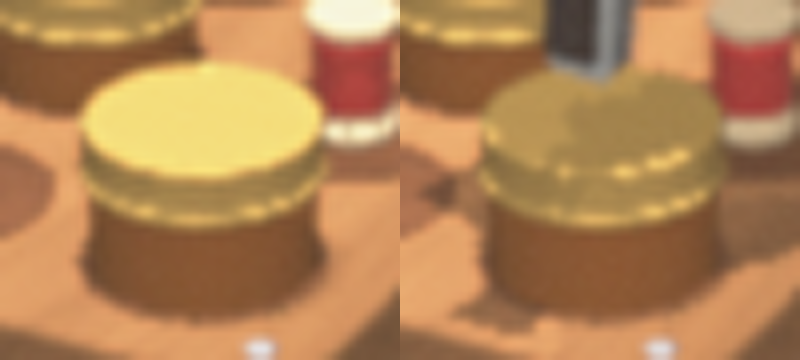

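Run:
```python
from h import *; import pickle
o,f=pickle.load(open("w10.pkl","rb"));w=wristcam(o,f)
print(o["tcp_pos"],o["joints"])
for uv in((314.5,235),(251,235),(378,235)): print(atz(w,uv,.078).round(4))
print(Ro.from_rotvec(o["orientation"]).as_matrix().round(3))
```

```text
[0.53500354 0.24448345 0.09182906] [ 0.07615267  0.63012729 -0.85245901  1.88731275  0.69201635  0.88029384
  0.44014295]
[0.5258 0.244  0.078 ]
[0.526  0.2115 0.078 ]
[0.5256 0.2764 0.078 ]
[[ 0.002  0.997  0.073]
 [ 1.    -0.001 -0.013]
 [-0.013  0.073 -0.997]]
```

```bash
python3 -m pendant '-0.2 0.5 0.4 0; 0 0 0.4 0; 0 0 0 0; 0 0 0 0'
```

```text
clock: 19.27
tcp_pos: [0.541, 0.2404, 0.0824]
orientation: [2.181, 2.175, 0.062]
contact_force: [-0.6, 0.3, -0.3]
grip_width: 0.0001
```

```bash
python3 -m pendant '0.2 0 0.15 0; 0 0 0.1 0'; python3 -m pendant '0 0 0.1 0'; python3 -m pendant '0 0 0.1 0';  python3 -c "
from bench import r
import numpy as np
o=r.get_obs();print(np.round(o['contact_force'],2),np.round(o['moment'],3))"
```

```text
clock: 19.43
tcp_pos: [0.5412, 0.2418, 0.0794]
orientation: [2.182, 2.174, 0.062]
contact_force: [-0.2, 0.5, 0.3]
grip_width: 0.0001
clock: 19.52
tcp_pos: [0.5413, 0.2417, 0.0782]
orientation: [2.182, 2.174, 0.061]
contact_force: [0.6, -0.3, 0.2]
grip_width: 0.0002
clock: 19.6
tcp_pos: [0.5414, 0.2419, 0.0773]
orientation: [2.182, 2.174, 0.062]
contact_force: [-0.3, -1.5, 8.0]
grip_width: -0.0001
[-0.3  -1.5   8.01] [-0.262  0.171 -0.032]
```

```bash
python3 -m pendant '0 0 0.1 0'; python3 -m pendant '0 0 0.1 0'; python3 -m pendant '0 0 0.1 0'
```

```text
clock: 19.68
tcp_pos: [0.5419, 0.242, 0.0769]
orientation: [2.182, 2.173, 0.062]
contact_force: [-1.4, -2.2, 9.1]
grip_width: -0.0
clock: 19.77
tcp_pos: [0.542, 0.242, 0.0767]
orientation: [2.181, 2.173, 0.062]
contact_force: [-3.4, -2.7, 8.9]
grip_width: -0.0004
clock: 19.85
tcp_pos: [0.542, 0.242, 0.0765]
orientation: [2.18, 2.172, 0.062]
contact_force: [-3.5, -2.3, 9.5]
grip_width: 0.0
```

It is starting to slide at about 9 N; a slightly longer step keeps it going.

```bash
python3 -m pendant '0 0 0.15 0'; python3 -m pendant '0 0 0.15 0'; python3 -m pendant '0 0 0.15 0'; python3 -m pendant '0 0 0.15 0'
```

```text
clock: 19.93
tcp_pos: [0.5419, 0.242, 0.0759]
orientation: [2.18, 2.172, 0.061]
contact_force: [-3.3, -2.4, 10.2]
grip_width: -0.0
clock: 20.02
tcp_pos: [0.5418, 0.242, 0.0753]
orientation: [2.179, 2.171, 0.06]
contact_force: [-4.2, -2.2, 10.1]
grip_width: 0.0003
clock: 20.1
tcp_pos: [0.5417, 0.242, 0.0747]
orientation: [2.178, 2.171, 0.06]
contact_force: [-4.1, -2.2, 9.9]
grip_width: 0.0003
clock: 20.18
tcp_pos: [0.5416, 0.242, 0.0742]
orientation: [2.178, 2.17, 0.059]
contact_force: [-4.0, -2.0, 10.5]
grip_width: 0.0002
```

```bash
python3 -m pendant '0 0 0.15 0; 0 0 0.15 0'; python3 -m pendant '0 0 0.15 0'; python3 -m pendant '0 0 0.15 0'
```

```text
clock: 20.35
tcp_pos: [0.5415, 0.242, 0.0732]
orientation: [2.176, 2.169, 0.058]
contact_force: [-3.7, -3.6, 10.5]
grip_width: 0.0001
clock: 20.43
tcp_pos: [0.5414, 0.242, 0.0727]
orientation: [2.175, 2.168, 0.057]
contact_force: [-4.7, -2.2, 13.5]
grip_width: 0.0002
clock: 20.52
tcp_pos: [0.5414, 0.242, 0.0725]
orientation: [2.174, 2.167, 0.057]
contact_force: [-4.6, -4.3, 16.6]
grip_width: -0.0003
```

```bash
python3 -m pendant '0 0 0.17 0'; python3 -m pendant '0 0 0.18 0'; python3 -m pendant '0 0 0.18 0'
```

```text
clock: 20.6
tcp_pos: [0.5415, 0.242, 0.0725]
orientation: [2.173, 2.166, 0.056]
contact_force: [-5.7, -4.4, 19.5]
grip_width: -0.0002
clock: 20.68
tcp_pos: [0.5415, 0.242, 0.0725]
orientation: [2.172, 2.165, 0.056]
contact_force: [-7.0, -4.3, 19.4]
grip_width: 0.0002
clock: 20.77
tcp_pos: [0.5415, 0.242, 0.0725]
orientation: [2.17, 2.164, 0.055]
contact_force: [-6.7, -4.2, 18.0]
grip_width: 0.0002
```

```bash
python3 -m pendant '0 0 -0.6 0; 0 0 -0.8 0; -1.2 -0.3 0 0; -1.2 -0.3 0 0; 0 0 0 0; 0 0 0 0'
```

```text
clock: 21.27
tcp_pos: [0.5336, 0.2158, 0.0885]
orientation: [2.169, 2.163, 0.056]
contact_force: [-1.1, 0.8, -0.5]
grip_width: -0.0001
```

```bash
python3 -m pendant '0.2 0.1 0.5 0; 0.1 0 0.3 0; 0 0 0 0'; python3 -m pendant '0 0 0.15 0; 0 0 0.1 0';  python3 -m pendant '0 0 0.1 0'; python3 -m pendant '0 0 0.1 0'
```

```text
clock: 21.52
tcp_pos: [0.5354, 0.2172, 0.079]
orientation: [2.171, 2.161, 0.054]
contact_force: [0.5, -0.1, -0.5]
grip_width: -0.0
clock: 21.68
tcp_pos: [0.5354, 0.2178, 0.0757]
orientation: [2.171, 2.162, 0.054]
contact_force: [-0.2, 0.4, -0.2]
grip_width: 0.0001
clock: 21.77
tcp_pos: [0.5354, 0.2181, 0.0744]
orientation: [2.171, 2.163, 0.054]
contact_force: [0.0, -0.4, 0.7]
grip_width: 0.0003
clock: 21.85
tcp_pos: [0.5354, 0.2183, 0.0732]
orientation: [2.171, 2.164, 0.054]
contact_force: [0.7, -0.4, 0.6]
grip_width: 0.0001
```

```bash
python3 -m pendant '0 0 0.05 0'; python3 -m pendant '0 0 0.05 0';  python3 -m pendant '0 0 0.05 0'; python3 -m pendant '0 0 0.05 0'
```

```text
clock: 21.93
tcp_pos: [0.5355, 0.2184, 0.0727]
orientation: [2.17, 2.164, 0.053]
contact_force: [-2.1, -2.3, 5.3]
grip_width: -0.0
clock: 22.02
tcp_pos: [0.5355, 0.2184, 0.0726]
orientation: [2.17, 2.163, 0.053]
contact_force: [-2.7, -2.0, 7.6]
grip_width: -0.0001
clock: 22.1
tcp_pos: [0.5355, 0.2184, 0.0726]
orientation: [2.17, 2.163, 0.052]
contact_force: [-2.7, -1.3, 7.1]
grip_width: -0.0
clock: 22.18
tcp_pos: [0.5355, 0.2184, 0.0727]
orientation: [2.169, 2.163, 0.052]
contact_force: [-2.1, -1.8, 6.9]
grip_width: -0.0001
```

Rigid now, at 72.6 mm. I'll lift clear and check the images.

```bash
python3 -m pendant '0 0 -1 0; 0 0 -2 0; 0 0 -3 0; 0 0 -3 0; -2 -2 -2 0; -2 -3 -1 0; 0 0 0 0; 0 0 0 0'
python3 - <<'E'
from bench import r; import cv2
b=r.grab_frame("scene")["color"][:,:,::-1].copy();a=cv2.imread("pics/scene_0.png")
cv2.imwrite("pics/s11.png",b)
cr=lambda i:cv2.resize(i[155:255,240:380],None,fx=2.85,fy=5,interpolation=cv2.INTER_CUBIC)
cv2.imwrite("pics/cmp5.png",cv2.hconcat([cr(a),cr(b)]))
t=r.grab_frame("top")["color"][:,:,::-1];cv2.imwrite("pics/t11.png",t)
o=r.get_obs();print(o["contact_force"],o["qvel"])
E
```

```text
clock: 22.85
tcp_pos: [0.4734, 0.1834, 0.198]
orientation: [2.165, 2.166, 0.054]
contact_force: [1.3, -0.6, 0.3]
grip_width: 0.0001
[ 0.03387476 -0.3264498   0.69881045] [-0.0173185   0.0308283   0.01478078 -0.01273988  0.00796321 -0.00737626
 -0.00380924]
```

View pics/cmp5.png

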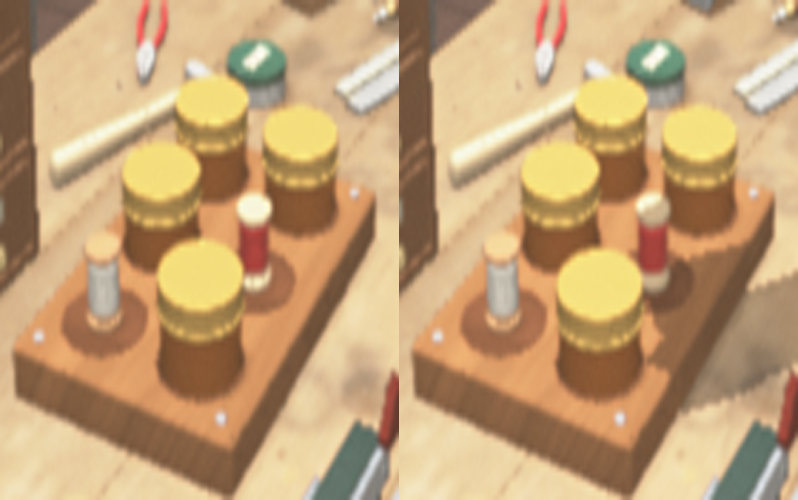

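View pics/s11.png

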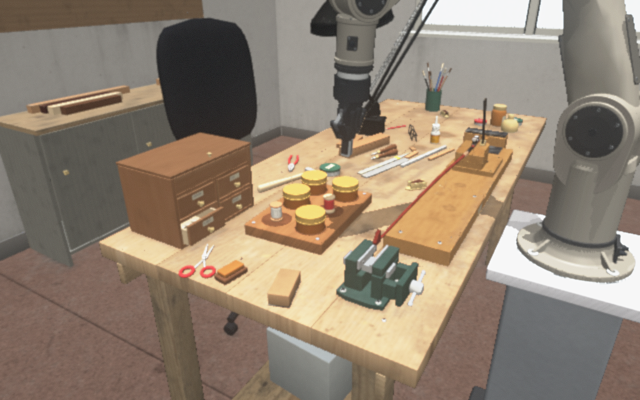

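```bash
python3 -c "
from bench import r
print(r.hand_in())"
```

```text
the job is handed in; nothing more can be done
None
```

I found the loose lid, pressed it fully home, and handed the job in at about 23 s on the clock. The loose lid was the one next to the white spool, in the row nearer the robot (world about x 0.533, y 0.242).

**How it went**
- **First round of rim presses:** I pressed each lid once with the shut fingertips and took all four as rigid. I missed the loose one, because I did not watch the force closely enough on the way down.
- **Heavier than "lightly":** peak rim forces in that round were 12 to 19 N per lid, well under the 45 N limit but more than "lightly". Nothing moved in the pictures afterwards.
- **Second round:** I turned the tool a quarter turn and pressed more gently. Three lids were rigid at 5 to 7 N. The fourth sank gradually, about 1 N rising to 3.6 N over 3 mm, and the picture showed it tilted. It sprang back level when released.
- **Seating:** pressed near its middle, it gave way at about 9 to 10 N, slid 4.5 mm and stopped firm at up to 19.5 N. I shifted the press point to allow for a small tilt of the tool.

**Last checks**
- Pressed again at the same rim point, the lid held rigid at 5 to 8 N, at 72.6 mm, which matches its seated height.
- The final picture shows it lower and level. The other lids, both spools and the things round the rack look unmoved, and the gripper was about 20 cm above the bench, touching nothing.
- The wrist camera disagreed with the fixed cameras by 3 to 5 mm along the tool's y axis, so I used values between them.

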